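Lock the bayonet filler cap on the torch cooler

ROBOT

A 6-joint arm with a two-finger parallel gripper is mounted at the origin on the work surface. World frame = base frame: x ahead of the robot, y to its left, z up, the work surface at z = 0. Lengths are in m, angles in degrees, forces in N, time in s.
With the tool pointing down it reaches from about 0.35 to 0.875 m from the base axis. Payload 4.2 kg.
Tool frame: the origin (TCP) lies at the centre of the arm's flange, where the gripper is bolted on; the fingertips stand 182 mm ahead of it and the grasp point (between the pads) lies 164 mm ahead of it (r.nose_length is the distance from the TCP to the fingertips, in m); z points along the fingers, y is the line along which they close (so a half turn about z gives the same grasp; the last joint's range is limited). The gripper opens to 87 mm and grips with 3 to 60 N. Pads are 19 mm wide; open, the fingers measure 117 mm over their backs; the gripper's body (75 mm by 190 mm) begins 51 mm behind the grasp point.
Start: joints at [-50.501, 22.042, 0.453, 0, -68.411, -14.817], TCP at [0.261, -0.568, 0.405] pointing down, gripper open.
Joint ranges: [-179.83, 179.83], [-69.29, 118.12], [-61.27, 80.66], [-181.25, 117.63], [-171.15, -9.14], [-177.46, 177.46]. Speed limits (degrees/s): [159.86, 159.86, 180, 180, 180, 180].

INTERFACE

Orientations are given as a 3x3 rotation matrix whose columns are the frame's x, y, z axes.
In Python, from station import r, vision gives the robot as it stands. The module is installed in compiled form; this text tells all that it offers.
- The arm moves only by the shell command python3 -m creep 'ROWS'. ROWS is JSON, a list of rows, each a list of 7 numbers: the opening, from -1 (shut) to 1 (fully open), then the shift along the tool's x, y, z in mm, then the turn, a rotation vector about the tool's x, y, z in degrees. A call has 1 to 8 rows; each row is the pose to reach, as a shift and turn from the pose commanded when the call began, along the tool's axes at that moment; what a row does not reach only later rows make up. A row lasts 1/12 s, in which the tool goes at most 41.7 mm and 7.16 degrees, less where a joint would pass 70% of its speed; a pose out of reach is approached as far as the arm can. A call with a gripper value outside its range is refused whole. The fingers move at their own pace and stop on an object; the grip force is fixed at half the most. Time passes only in rows, so rows that repeat a pose let the fingers close. It gives the time, the measured TCP pose, the force, the opening and the grip force at its end, in the units of the state.
- r.sense(): the state, without advancing time (a new reading comes with each control period).
- vision.capture(name): name is "scene" or "top" or "wrist"; returns (picture, depth): 384x512x3 uint8, red, green, blue; 384x512 float32, m along the optical axis (not along the pixel's ray), 0 where there is no reading.
- vision.camera_model(name): a dict with "vertical_fov" (degrees; the focal length in pixels is half the picture's height over the tangent of half this angle, whatever the lens; pixels are square), "cx", "cy" (the principal point, pixels), "extrinsics" (4x4, takes a point from camera to world coordinates); the wrist camera has in their place "mount" (4x4, takes a point from camera to tool coordinates, whose origin is the TCP and whose axes are the flange's). Camera axes: x right, y down, z forward; pixel columns grow to the right and rows downward; lengths in m; the calibration is good to about 2 mm. A picture is of the moment at which its call begins: read the wrist's pose just before it. camera_model takes no time and is no camera call.
- r.finish_job(): hands the job in; it is judged then, once.
Trained networks look in the newest picture that a camera, given by its name, has taken for a name from the list of things; names that differ only in an ending like _2 or _b are one class to them, and where a whole thing is asked for, a point or a joint stands for the part that bears it (a point fixed in the world has none). Each returns a list of dicts, best first, with "conf" (0 to 1); they miss things now and then, are a little off and sometimes report something else, mostly with a low value. They report only what shows in the picture. A call takes as long as a camera call. They do not tell look-alikes from the thing itself.
- vision.find_in(camera, thing): "uv" ([column, row] in pixels, amid what is visible of it).
- vision.cut_out(camera, thing): "region" (384x512 bool, what is visible of it) and "uv" ([column, row] in pixels, amid what is visible of it).
The state is a dict: "time_s": time; "joints": joint angles; "joint_velocities": joint speeds; "effort": joint torques, N m; "tcp_pos": TCP position; "ee_rot": TCP orientation; "wrist_force": force on the tool from outside, world axes, zero at the start; "moment": the same for the moment, N m; "gripper_width": opening from 0.0 (shut) to 1.0 (fully open); "gripper_force": force on a finger pad.
Only numpy, scipy, OpenCV 4.12 (cv2) and the standard library are available. Lean on these libraries where they do the work, as an engineer would, in place of code of your own. Each camera call takes 0.05 s, during which the arm holds its last target. There are 200 camera calls.

TASK

Pick up the loose filler cap with the straight wing grip and close the neck of the torch cooler's coolant tank with it: find the two slots with its lugs, push it in against the spring, twist it clockwise (seen from above) to the stop so that it stays locked, and let go. Press and twist gently (the stop is felt at once, do not force it) and leave the other things on the bench where they are.

Things in the scene. Friction and masses are not known exactly. Their poses are not given: they have to be found in the camera images.
- cap: Bayonet filler cap, about 150 g, standing on its plug. Origin: centre of the underside of its black disc (60 mm across, 6 mm thick), 23.5 mm above the bench at the start; z up. Grip bar on the disc along the cap's x: 46 mm long, 14 mm thick, top 36 mm above the origin. Below: metal plug 39 mm across, nose tapering to 29 mm, its end 23.5 mm below the origin. A half turn makes no difference.
- cap_lugs (a point): Point on the cap's axis at the height of its two lugs, 10.5 mm below the cap's origin, axes as the cap's. The lugs stick out of the plug along the cap's +x and -x, in line with the grip bar; each is 10 mm wide and 6 mm high, the tips 26.5 mm from the axis.
- tank: Coolant tank, fixed grey metal case 220 x 260 mm (x, y), top 168 mm above the bench. Origin: centre of its underside. It carries the filler neck 50 mm towards its -x and a carrying handle (201 mm high) 60 mm towards its +x.
- neck (a point): Centre of the neck's mouth, level with the top of its lip, 205 mm above the bench; axes as the tank's, z up. Steel tube 68 mm outside, 57 mm inside; lip 5 mm thick, hole 42 mm, two opposite slots 13.5 mm wide. The slots lie 1.05 rad anticlockwise (from above) of the neck's +x and -x, but the slotted ring may sit up to 0.4 rad round from there either way, unmeasured: find them by feel or eye.
- neck_pad (a point): Top of the unpressed spring pad inside the neck, on the axis, 15 mm below the mouth (fixed point). Cap origin above the mouth: 13.5 mm with the lugs resting on the lip; 8.5 mm when in the slots and the plug meets the pad (4 N); below 2.5 mm the lugs can turn under the lip; 0 when the disc meets the lip (9 N from the spring). Locked and let go it rides at 2.5 mm.
- neck_stop (a point): The turn stop on the neck's +x side under the lip, 25 mm from the axis, 8 mm below the mouth; a like one lies opposite. Turned clockwise, the lugs meet these stops when the grip bar lies along the neck's x axis; anticlockwise they can turn to 1.75 rad from there. Until the stop the turn takes well under 0.25 N m; 0.3 N m against it is plenty, and it is stiff: near it go in small steps.
- plug: a plain push-in plug, decoy: same black disc and metal plug as the cap, but a round knob (32 mm across) instead of a bar and no lugs; not wanted. Origin: centre of the disc's underside
- coupling: loose steel pipe coupling, a ring 56 mm outside, 36 mm high, standing on the bench; bystander
- square: small red triangular magnetic welding square, 60 x 60 x 14 mm, lying flat; bystander
- hammer: hammer, 240 mm long, lying on the bench; bystander
- brush: hand brush, 220 mm long, lying on the bench; bystander
- can: white can, 60 mm across, 150 mm tall, standing; bystander
Things that resemble listed ones, but are neither listed nor needed, are in the scene too. Leave any blue look-alike of the cap alone.

How it is judged (in metres and radians):
On the way, in this order (a step that is already met when the one before it is completed fails the run):
1. the cap is lifted off the bench (height (world z) of cap above 0.08 m), for 0.1 s.
2. its lugs are in the slots, not yet turned to the stop (horizontal distance between cap and neck below 0.004 m and z of cap in the frame of neck below 0.0095 m and angle between the x axis of cap and the x axis of neck, either way round above 0.35 rad), for 0.1 s.
At the end, for the whole second after the job is handed in: The cap sits in the neck, within 4 mm of its axis, upright within 0.08 rad, its disc at most 4.5 mm above the lip, its grip bar within 0.14 rad of the neck's x axis (turned to the stop), at rest and released (horizontal distance between cap and neck below 0.004 m and z of cap in the frame of neck between -0.0015 and 0.0045 m and angle between cap's own z axis and vertical below 0.08 rad and angle between the x axis of cap and the x axis of neck, either way round below 0.14 rad and linear speed of cap below 0.01 m/s and contact force between the fingers and cap below 0.1 N); the robot touches nothing.
It fails at once if the cap is pressed or twisted against the tank with more than 60 N (sum of all contacts) (contact force between cap and tank above 60 N).
It fails at once if another thing on the bench is moved by more than 30 mm (distance of any of plug, coupling, square, hammer, brush, can from where it was at the start of the episode above 0.03 m).
It also fails if it takes over 66 s, if anything falls off the work surface, if the arm or the gripper's body presses on something with over 40 N, if the wrist force passes 120 N, or if a joint passes its speed limit or range.

## Working session

There is one attempt and no reset: what is moved stays moved. The work goes in short steps, Python scripts to look and compute and a shell command to move; the robot and the scene stay as the last step left them, time stands still between calls to the robot, and variables do not carry over. Pictures are saved under pics/ and viewed, at most 10 in all, crops included, and the job is handed in when it is done.

```bash
mkdir -p pics
cat > h.py <<'E'
import numpy as np, cv2
from station import r, vision
def cam(name):
    m=vision.camera_model(name); f=192/np.tan(np.radians(m["vertical_fov"])/2)
    if "extrinsics" in m: T=np.array(m["extrinsics"])
    else:
        s=r.sense(); W=np.eye(4); W[:3,:3]=np.array(s["ee_rot"]).reshape(3,3); W[:3,3]=s["tcp_pos"]; T=W@np.array(m["mount"])
    return f,m["cx"],m["cy"],T
def cap(name):
    c=cam(name); p,d=vision.capture(name); return p,d,c
def xyz(c,d):
    f,cx,cy,T=c; v,u=np.mgrid[:384,:512]
    P=np.stack([(u-cx)/f*d,(v-cy)/f*d,d],-1); return P@T[:3,:3].T+T[:3,3]
def proj(c,p):
    f,cx,cy,T=c; q=T[:3,:3].T@(np.array(p)-T[:3,3]); return q[0]/q[2]*f+cx,q[1]/q[2]*f+cy
E
python3 - <<'E'
from h import *
for n in ("scene","top"):
    p,d,c=cap(n); X=xyz(c,d); np.savez(n,p=p,d=d,X=X)
    cv2.imwrite(f"pics/{n}.png",cv2.resize(p[...,::-1],(768,576)))
    for t in ("cap","tank","plug","coupling","square","hammer","brush","can"):
        for o in vision.cut_out(n,t)[:4]:
            m=o["region"]&(d>0); print(n,t,round(o["conf"],2),np.round(o["uv"]),np.round(np.median(X[m],0),3),np.round(X[m].max(0),3), p[m].mean(0).round())
    print(np.round(c[3],3))
E
```

```text
scene cap 0.91 [162. 218.] [ 0.308 -0.186  0.031] [ 0.332 -0.137  0.063] [ 55.  68. 121.]
scene cap 0.85 [146. 252.] [ 0.329 -0.279  0.032] [ 0.353 -0.236  0.062] [ 52.  69. 134.]
scene cap 0.74 [268. 192.] [0.532 0.021 0.032] [0.557 0.075 0.064] [ 45.  61. 111.]
scene cap 0.65 [202. 197.] [ 0.376 -0.082  0.032] [ 0.4   -0.048  0.063] [ 47.  61. 114.]
scene tank 0.98 [321. 135.] [0.627 0.191 0.167] [0.761 0.409 0.208] [ 97.  98. 100.]
scene plug 0.77 [191. 258.] [ 0.451 -0.243  0.031] [ 0.476 -0.198  0.06 ] [49. 47. 51.]
scene coupling 0.66 [189. 317.] [ 0.503 -0.365  0.024] [ 0.599 -0.262  0.032] [144. 125. 106.]
scene coupling 0.57 [254. 274.] [ 0.592 -0.191  0.034] [ 0.618 -0.16   0.04 ] [113. 111. 116.]
scene square 0.68 [284. 235.] [ 0.626 -0.075  0.013] [ 0.663 -0.033  0.019] [148.  76.  78.]
scene hammer 0.94 [187. 316.] [ 0.503 -0.363  0.024] [ 0.598 -0.263  0.032] [145. 125. 107.]
scene hammer 0.7 [232. 216.] [ 0.479 -0.082  0.035] [ 0.503 -0.052  0.062] [41. 40. 43.]
scene brush 0.92 [254. 339.] [ 0.67  -0.339  0.018] [ 0.771 -0.276  0.024] [137. 127. 124.]
scene can 0.84 [
[... 933 characters left out ...]
0.168] [0.785 0.48  0.209] [102. 109. 109.]
top square 0.56 [253. 173.] [ 0.621 -0.071  0.013] [ 0.658 -0.029  0.019] [126.  56.  54.]
top square 0.23 [136. 171.] [0.607 0.234 0.168] [0.781 0.404 0.209] [102. 109. 109.]
top hammer 0.91 [351. 212.] [ 0.501 -0.356  0.024] [ 0.589 -0.265  0.031] [128. 114.  87.]
top brush 0.66 [346. 160.] [ 0.665 -0.335  0.018] [ 0.783 -0.276  0.025] [112. 106.  98.]
top can 0.78 [303. 119.] [ 0.754 -0.203  0.146] [ 0.847 -0.178  0.155] [130. 130. 128.]
top can 0.6 [254. 173.] [ 0.621 -0.068  0.013] [ 0.655 -0.032  0.019] [128.  55.  52.]
[[ 0.005 -0.997  0.08   0.47 ]
 [-1.    -0.005 -0.01  -0.06 ]
 [ 0.01  -0.08  -0.997  1.063]
 [ 0.     0.     0.     1.   ]]
```

View pics/scene.png

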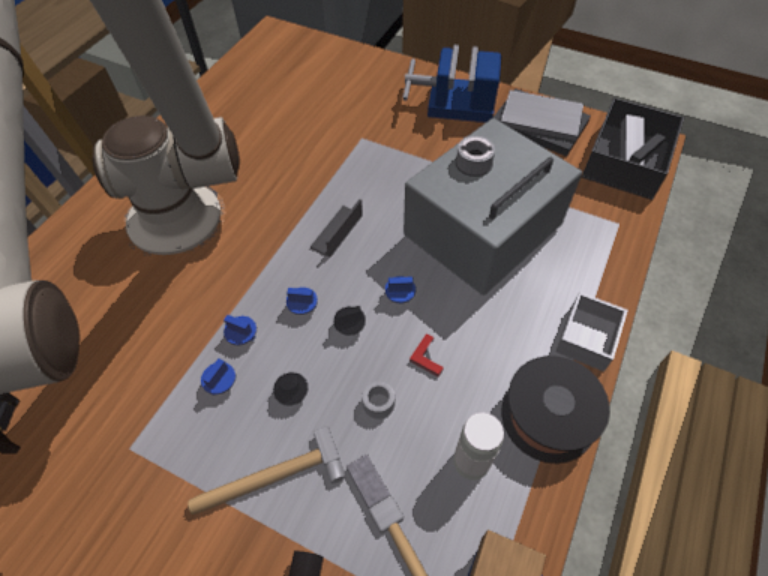

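Run:
```python
from h import *
z=np.load("top.npz"); p,X=z["p"],z["X"]
a=cv2.resize(p[190:290,205:335][...,::-1],(780,600),interpolation=cv2.INTER_CUBIC); cv2.imwrite("pics/topcrop.png",a)
P=X.reshape(-1,3)
# cap bar
m=(np.hypot(P[:,0]-.468,P[:,1]+.074)<.04)&(P[:,2]>.05)&(P[:,2]<.07); q=P[m][:,:2]; print("bar",m.sum(),np.round(P[m].mean(0),4),cv2.minAreaRect((q*1000).astype(np.float32)))
m=(np.hypot(P[:,0]-.468,P[:,1]+.074)<.05)&(P[:,2]>.022)&(P[:,2]<.07); print("disc",cv2.minEnclosingCircle((P[m][:,:2]*1000).astype(np.float32)))
# tank
m=(P[:,2]>.16)&(P[:,2]<.175)&(P[:,1]>.0); q=(P[m][:,:2]*1000).astype(np.float32); print("tank",cv2.minAreaRect(q))
m=(P[:,2]>.195)&(P[:,2]<.215)&(P[:,1]>0); q=(P[m][:,:2]*1000).astype(np.float32)
lab,k=cv2.kmeans(q,2,None,(3,50,.1),5,0)[1:]
for i in (0,1): print(k[i],cv2.minAreaRect(q[lab[:,0]==i]),cv2.minEnclosingCircle(q[lab[:,0]==i]))
```

```text
bar 80 [ 0.4691 -0.0724  0.0597] ((469.1479187011719, -72.35157012939453), (44.35797882080078, 12.134904861450195), 45.30039978027344)
disc ((469.179443359375, -72.31179809570312), 29.53610610961914)
tank ((414.24420166015625, 217.91336059570312), (708.193115234375, 325.807861328125), 9.273195266723633)
[129.612    87.31804] ((126.9972152709961, 83.510986328125), (35.162296295166016, 111.37388610839844), 15.606379508972168) ((110.69599151611328, 78.95765686035156), 55.69091033935547)
[610.7559 249.9337] ((604.2900390625, 253.4585723876953), (168.98793029785156, 149.20936584472656), 70.82154083251953) ((625.9410400390625, 246.2594451904297), 97.54181671142578)
```

View pics/topcrop.png

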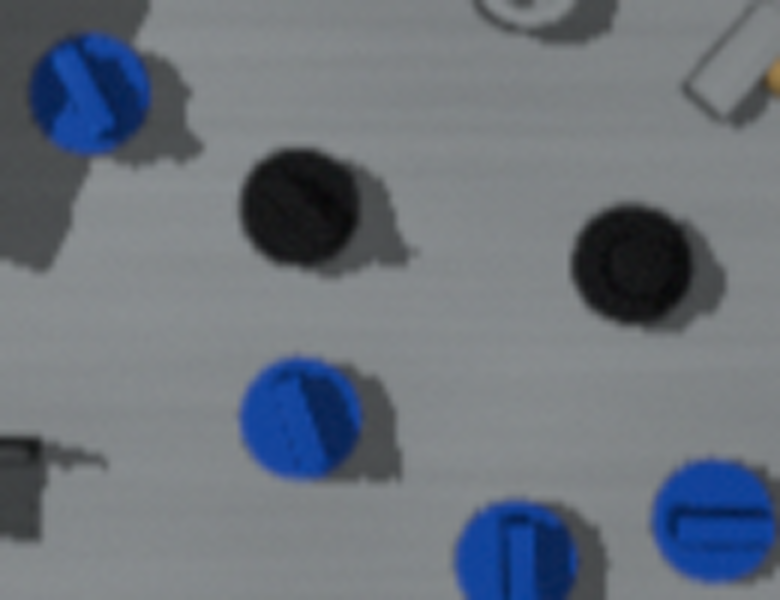

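Run:
```python
from h import *
s=r.sense(); print(np.round(s["ee_rot"],3),s["gripper_width"],s["wrist_force"])
for n in ("top","scene"):
    z=np.load(n+".npz"); P=z["X"].reshape(-1,3)
    b=(P[:,0]>.42)&(P[:,0]<.85)&(P[:,1]>.05)&(P[:,1]<.45)
    m=b&(abs(P[:,2]-.168)<.008); (c,s_,a)=cv2.minAreaRect((P[m][:,:2]*1000).astype(np.float32)); print(n,"tank",c,s_,a)
    m=b&(P[:,2]>.192)&(P[:,2]<.215); q=(P[m][:,:2]*1000).astype(np.float32)
    lab,k=cv2.kmeans(q,2,None,(3,50,.1),5,0)[1:]
    for i in (0,1):
        w=q[lab[:,0]==i]; print(len(w),k[i],cv2.minAreaRect(w),cv2.minEnclosingCircle(w))
```

```text
[[-0.909 -0.418  0.   ]
 [-0.418  0.909 -0.   ]
 [-0.    -0.    -1.   ]] 1.0005688018516206 [-0.33306649 -0.19170837 -0.42554646]
top tank (612.3133544921875, 250.34242248535156) (260.44097900390625, 220.1448974609375) 70.7767105102539
419 [565.0146  265.25494] ((565.3588256835938, 266.4648742675781), (67.74019622802734, 67.31216430664062), 72.31366729736328) ((565.61669921875, 267.2812805175781), 34.86096954345703)
321 [668.2077  229.40495] ((669.1321411132812, 230.73477172851562), (169.29476928710938, 12.298844337463379), 70.59174346923828) ((667.1720581054688, 231.4253387451172), 84.64749145507812)
scene tank (616.9853515625, 247.38717651367188) (261.7553405761719, 219.68734741210938) 70.73912048339844
231 [672.8604  223.38573] ((673.4259033203125, 227.28170776367188), (171.4681396484375, 12.591912269592285), 71.05229187011719) ((673.215087890625, 227.35406494140625), 85.73523712158203)
318 [570.7147  259.57742] ((568.9609375, 262.98321533203125), (66.71470642089844, 66.95747375488281), 23.203672409057617) ((569.1834106445312, 264.2654724121094), 35.80992889404297)
```

Scene (768×576): the only black bar-grip cap is at about (349,319). Look-alikes are the round-knob black plug at (290,388) and blue caps at (218,377), (239,330), (301,300) and (401,289). The close crop shows the bar on the black one at (300,207), running at about 45° in world, and a round knob on the other at (632,265). I choose the black one at world (0.469, -0.072).

```bash
python3 -m creep '[[0.3,-396,364,75,0,0,-20.3],[0.3,-396,364,75,0,0,-20.3],[0.3,-396,364,75,0,0,-20.3],[0.3,-396,364,75,0,0,-20.3],[0.3,-396,364,75,0,0,-20.3],[0.3,-396,364,75,0,0,-20.3],[0.3,-396,364,75,0,0,-20.3],[0.3,-396,364,75,0,0,-20.3]]'
python3 - <<'E'
from h import *
s=r.sense(); R=np.array(s["ee_rot"]); print(np.round(R,3),s["tcp_pos"],R.T@(np.array([.469,-.0724,.33])-s["tcp_pos"])*1000, s["joints"], np.degrees(np.arctan2(R[1,0],R[0,0])))
E
```

```text
time_s: 1.57
tcp_pos: [0.3888, -0.2615, 0.3589]
ee_rot: [[-0.707, -0.707, 0.001], [-0.707, 0.707, -0.0], [-0.0, -0.001, -1.0]]
wrist_force: [0.5, 1.0, 0.2]
gripper_width: 0.655
gripper_force: 0.0
[[-0.707 -0.707  0.001]
 [-0.707  0.707 -0.   ]
 [-0.    -0.001 -1.   ]] [ 0.38881533 -0.26151124  0.35887498] [-190.37185459   77.13890993   28.88864103] [-1.39827860e+01  9.18391583e+00 -2.46966259e+01  7.02913086e-03
 -5.60582132e+01 -3.10476843e+01] -135.0265358954569
```

```bash
python3 -m creep '[[0.3,-190,77,29,0,0,0],[0.3,-190,77,29,0,0,0],[0.3,-190,77,29,0,0,0],[0.3,-190,77,29,0,0,0],[0.3,-190,77,29,0,0,0],[0.3,-190,77,29,0,0,0],[0.3,-190,77,29,0,0,0],[0.3,-190,77,29,0,0,0]]'
python3 - <<'E'
from h import *
p,d,c=cap("wrist"); X=xyz(c,d); P=X.reshape(-1,3)
cv2.imwrite("pics/w1.png",cv2.resize(p[...,::-1],(640,480)))
g=(p.max(-1)<70).reshape(-1)
b=np.hypot(P[:,0]-.469,P[:,1]+.0724)<.045
m=b&(P[:,2]>.052)&(P[:,2]<.066); print(m.sum(),cv2.minAreaRect((P[m][:,:2]*1000).astype(np.float32)))
m=b&(P[:,2]>.024)&(P[:,2]<.034); print(m.sum(),cv2.minEnclosingCircle((P[m][:,:2]*1000).astype(np.float32)),np.median(P[m],0))
s=r.sense(); R=np.array(s["ee_rot"]); print(s["tcp_pos"],np.degrees(np.arctan2(R[1,0],R[0,0])),np.round(R,3))
E
```

```text
time_s: 2.23
tcp_pos: [0.4684, -0.0745, 0.3297]
ee_rot: [[-0.707, -0.707, -0.0], [-0.707, 0.707, -0.0], [0.0, 0.0, -1.0]]
wrist_force: [-0.6, 0.2, 0.4]
gripper_width: 0.648
gripper_force: 0.0
638 ((472.08697509765625, -74.1974105834961), (46.380706787109375, 13.031099319458008), 44.69380187988281)
1661 ((471.8862609863281, -74.26873779296875), 29.768054962158203) [ 0.46891559 -0.07679253  0.0296893 ]
[ 0.46819913 -0.07510167  0.32982513] -135.04930308839155 [[-0.708 -0.706 -0.   ]
 [-0.706  0.708 -0.   ]
 [ 0.     0.    -1.   ]]
```

View pics/w1.png

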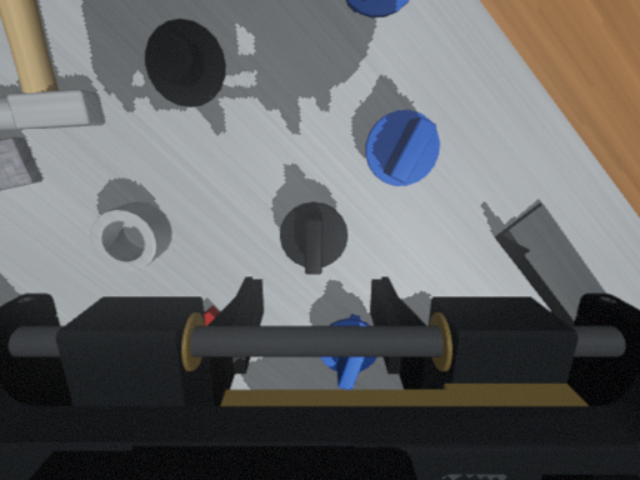

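The wrist picture shows the black cap at (313,237), with its bar vertical between the fingertips at (250,285) and (385,285). The grasp is lined up.

```bash
python3 -m creep '[[0.3,-2.5,-1.5,40,0,0,0],[0.3,-2.5,-1.5,80,0,0,0],[0.3,-2.5,-1.5,105,0,0,0],[0.3,-2.5,-1.5,114,0,0,0],[0.3,-2.5,-1.5,114,0,0,0],[-1,-2.5,-1.5,114,0,0,0],[-1,-2.5,-1.5,114,0,0,0],[-1,-2.5,-1.5,114,0,0,0]]'; python3 -m creep '[[-1,0,0,0,0,0,0],[-1,0,0,0,0,0,0],[-1,0,0,0,0,0,0],[-1,0,0,0,0,0,0]]'
```

```text
time_s: 2.95
tcp_pos: [0.4719, -0.0741, 0.2175]
ee_rot: [[-0.708, -0.707, 0.004], [-0.707, 0.708, 0.001], [-0.003, -0.002, -1.0]]
wrist_force: [-0.1, -0.5, 1.1]
gripper_width: 0.503
gripper_force: 0.0
time_s: 3.28
tcp_pos: [0.4714, -0.0738, 0.2161]
ee_rot: [[-0.707, -0.707, 0.001], [-0.707, 0.707, 0.0], [-0.001, -0.0, -1.0]]
wrist_force: [-0.6, 0.6, -0.3]
gripper_width: 0.205
gripper_force: 0.0
```

```bash
python3 -m creep '[[-1,0,0,0,0,0,0],[-1,0,0,0,0,0,0],[-1,0,0,0,0,0,0],[-1,0,0,-5,0,0,0],[-1,0,0,-30,0,0,0],[-1,0,0,-70,0,0,0],[-1,0,0,-110,0,0,0],[-1,0,0,-150,0,0,0]]'; python3 -m creep '[[-1,0,0,-40,0,0,0],[-1,0,0,-80,0,0,0],[-1,0,0,-100,0,0,0],[-1,0,0,-100,0,0,0],[-1,0,0,-100,0,0,0]]'
python3 - <<'E'
from h import *
s=r.sense(); R=np.array(s["ee_rot"]); print(s["tcp_pos"],np.degrees(np.arctan2(R[1,0],R[0,0])),s["moment"],s["joints"])
p,d,c=cap("wrist"); X=xyz(c,d); cv2.imwrite("pics/w2.png",cv2.resize(p[...,::-1],(640,480)))
E
```

```text
time_s: 3.95
tcp_pos: [0.4706, -0.074, 0.3671]
ee_rot: [[-0.707, -0.707, -0.002], [-0.707, 0.707, -0.0], [0.002, 0.001, -1.0]]
wrist_force: [1.0, 0.6, -2.6]
gripper_width: 0.158
gripper_force: 30.0
time_s: 4.37
tcp_pos: [0.4708, -0.0738, 0.4662]
ee_rot: [[-0.708, -0.707, 0.001], [-0.707, 0.708, 0.001], [-0.002, 0.0, -1.0]]
wrist_force: [-0.2, -0.4, -2.9]
gripper_width: 0.158
gripper_force: 30.0
[ 0.47076049 -0.07384537  0.46619878] -135.03583210555357 [ 0.02818709  0.09891923 -0.0340966 ] [ 1.06616074e+01  4.92329673e+00 -1.34253226e+01 -6.55167471e-02
 -7.15622764e+01 -5.56767655e+01]
```

View pics/w2.png

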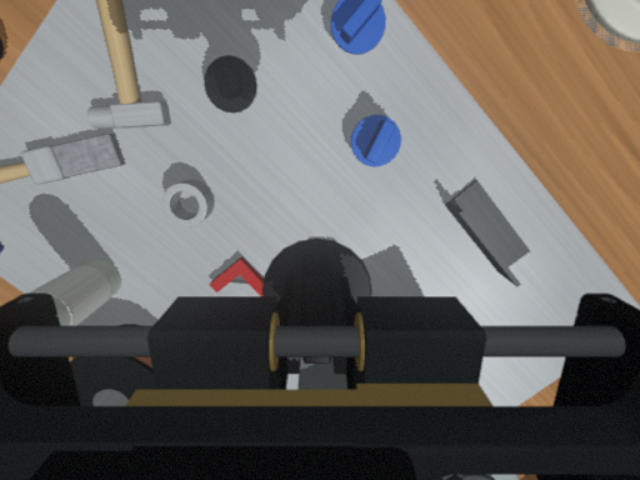

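The cap is held at width 0.158 with 30 N grip force, its disc at about (318,290). Next I go beside the neck so the wrist camera sees the slots past the cap.

```bash
python3 -m creep '[[-1,-35,16,0,0,0,0],[-1,-70,32,0,0,0,0],[-1,-105,48,0,0,0,0],[-1,-140,64,0,0,0,0],[-1,-175,80,0,0,0,0],[-1,-210,96,0,0,0,0],[-1,-245,112,0,0,0,0],[-1,-280,128,0,0,0,0]]'; python3 -m creep '[[-1,-35,16,0,0,0,0],[-1,-70,32,0,0,0,0],[-1,-98,46,0,0,0,0],[-1,-98,46,0,0,0,0],[-1,-98,46,0,0,0,0],[-1,-98,46,0,0,0,0]]'
python3 - <<'E'
from h import *
s=r.sense(); R=np.array(s["ee_rot"]); print(s["tcp_pos"],np.degrees(np.arctan2(R[1,0],R[0,0])),s["joints"])
p,d,c=cap("wrist"); X=xyz(c,d); np.savez("w3",p=p,d=d,X=X)
u,v=proj(c,[.566,.266,.205]); print(u,v)
cv2.imwrite("pics/w3.png",cv2.resize(p[...,::-1],(640,480)))
P=X.reshape(-1,3); m=(np.hypot(P[:,0]-.566,P[:,1]-.266)<.05)&(abs(P[:,2]-.205)<.004)
w=(P[m][:,:2]*1000).astype(np.float32); print(m.sum(),np.median(P[m],0),cv2.minEnclosingCircle(w))
E
```

```text
time_s: 5.08
tcp_pos: [0.5791, 0.2165, 0.4624]
ee_rot: [[-0.707, -0.707, -0.006], [-0.707, 0.707, -0.003], [0.006, 0.002, -1.0]]
wrist_force: [0.3, -0.9, -1.6]
gripper_width: 0.161
gripper_force: 30.0
time_s: 5.58
tcp_pos: [0.6157, 0.3164, 0.4628]
ee_rot: [[-0.707, -0.707, -0.004], [-0.707, 0.707, -0.003], [0.005, 0.001, -1.0]]
wrist_force: [-0.7, -0.9, -1.6]
gripper_width: 0.159
gripper_force: 30.0
[0.61568056 0.31639658 0.46282146] -135.00944695168363 [ 4.05421535e+01  2.73143113e+01  1.70196696e+01 -1.95341394e-02
 -8.00205508e+01 -8.55482814e+01]
252.10469168763032 122.25130532681524
2947 [0.56672072 0.26405967 0.20502072] ((567.9470825195312, 265.65911865234375), 34.36033248901367)
```

View pics/w3.png

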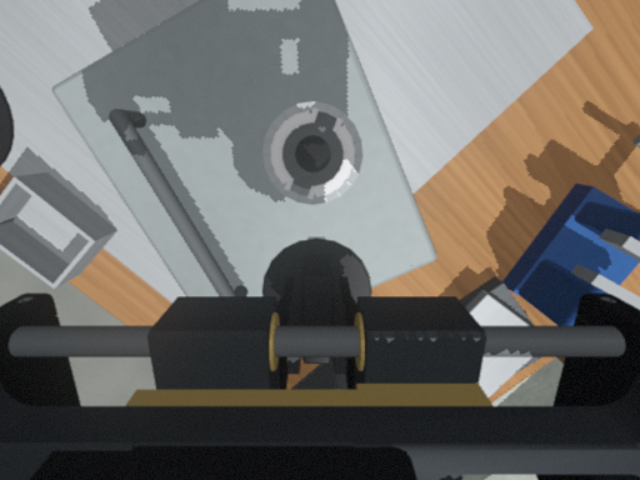

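Run:
```python
from h import *
z=np.load("w3.npz"); p,d,X=z["p"],z["d"],z["X"]; c=cam("wrist")
cen=np.array([.568,.2657])
n=500; g=np.linspace(-.04,.04,n)
U=np.zeros((n,n),np.float32);V=U.copy()
f,cx,cy,T=c
yy,xx=np.meshgrid(g[::-1],g,indexing="ij")
Q=np.stack([xx+cen[0],yy+cen[1],np.full_like(xx,.205)],-1)
q=(Q-T[:3,3])@T[:3,:3]; U=(q[...,0]/q[...,2]*f+cx).astype(np.float32);V=(q[...,1]/q[...,2]*f+cy).astype(np.float32)
im=cv2.remap(p,U,V,cv2.INTER_LINEAR); dz=cv2.remap((X[...,2]).astype(np.float32),U,V,cv2.INTER_NEAREST)
cv2.imwrite("pics/neck.png",np.hstack([im[...,::-1],cv2.cvtColor(np.uint8(np.clip((dz-.15)*4000,0,255)),cv2.COLOR_GRAY2BGR)])[:, :][::1] if 0 else cv2.resize(np.hstack([im[...,::-1],cv2.cvtColor(np.uint8(np.clip((dz-.15)*4000,0,255)),cv2.COLOR_GRAY2BGR)]),(800,400)))
# fit outer/inner circle of lip: z within 3mm
lip=(abs(dz-.205)<.003); cnt,_=cv2.findContours(np.uint8(lip),cv2.RETR_EXTERNAL,cv2.CHAIN_APPROX_NONE)
k=max(cnt,key=cv2.contourArea); e=cv2.fitEllipse(k); print("outer",e[0],np.array(e[1])*.16, (e[0][0]*.16-40+568, 40-e[0][1]*.16+265.7))
for R in (.0225,.024,.0255):
    out=[]
    for a in range(0,360,4):
        x=R*np.cos(np.radians(a));y=R*np.sin(np.radians(a)); out.append(dz[int((.04-y)/.08*(n-1)),int((x+.04)/.08*(n-1))])
    out=np.array(out); print(R,[ (4*i,int(1000*o)) for i,o in enumerate(out) if o<.2])
```

```text
outer (251.10508728027344, 251.65956115722656) [68.1353125  68.36904297] (568.1768139648437, 265.4344702148437)
0.0225 [(8, 170), (12, 172), (16, 171), (20, 170), (24, 171), (28, 171), (32, 171), (36, 172), (192, 169), (196, 170), (200, 170), (204, 171), (208, 171), (212, 172), (216, 170), (220, 171)]
0.024 [(8, 170), (12, 171), (16, 171), (20, 174), (24, 174), (28, 170), (32, 175), (36, 173), (192, 171), (196, 170), (200, 171), (204, 170), (208, 170), (212, 171), (216, 171), (220, 172)]
0.0255 [(12, 187), (16, 185), (20, 184), (24, 178), (28, 184), (32, 188), (36, 186), (192, 170), (196, 172), (200, 171), (204, 172), (208, 170), (212, 171), (216, 172)]
```

View pics/neck.png

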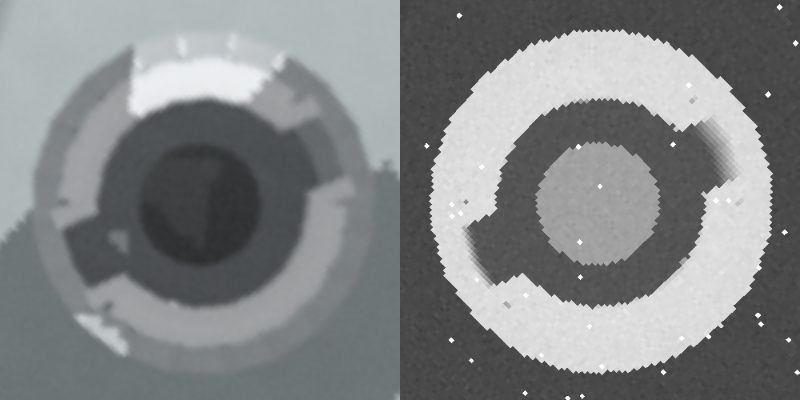

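The rectified view shows two clear slots, at (315,155) and (90,255) in the left half, so at about 24° and 204° in world (0.755 rad from neck x). The neck centre is at (0.5682, 0.2654). Now I find the held cap's axis in the same camera.

Run:
```python
from h import *
from scipy.optimize import least_squares
z=np.load("w3.npz"); p,d,X=z["p"],z["d"],z["X"]
s=r.sense(); t=np.array(s["tcp_pos"]); R=np.array(s["ee_rot"])
L=(X-t)@R  # tool coords
m=(abs(L[...,2]-.1865)<.005)&(np.hypot(L[...,0],L[...,1])<.05)&(d>0)
print(m.sum(), np.median(L[m],0), L[m][:,2].min(),L[m][:,2].max())
# outer arc: farthest point per angle bin about 0
q=L[m][:,:2]; a=np.degrees(np.arctan2(q[:,1],q[:,0])); rr=np.hypot(*q.T)
E=[]
for b in range(-80,80,4):
    k=(a>=b)&(a<b+4)
    if k.sum()>3:
        i=np.argmax(np.where(k,rr,0)); E.append(q[i])
E=np.array(E); print(len(E))
f=least_squares(lambda v:np.hypot(E[:,0]-v[0],E[:,1]-v[1])-.030,[0,0],loss="soft_l1",f_scale=.0005); print("cap axis in tool mm",f.x*1000,np.round(f.fun*1000,1))
o=R@np.array([f.x[0],f.x[1],0]); n=np.array([.5682,.2654])
D=np.array([*(n-t[:2]),0]); print("TCP",t,"delta tool for TCP (cap at tcp):",R.T@D*1000)
# after yaw turn of -21deg world about tool axis offset rotates:
```

```text
2148 [0.01512403 0.00113561 0.18735414] 0.18150438273530334 0.19134928944366403
40
cap axis in tool mm [-0.615156    0.82583136] [-0.7 -0.2 -0.  -0.3 -0.4 -0.1  0.1  0.  -0.2 -0.1  0.1  0.  -0.  -0.1
 -0.1  0.1  0.3  0.  -0.1  0.5  0.3  0.   0.   0.   0.1  0.1 -0.   0.
  0.1 -0.   0.1 -0.2 -0.1  0.1 -0.1 -0.3 -0.3 -0.2 -0.2 -0.6]
TCP [0.61559507 0.31573791 0.46398176] delta tool for TCP (cap at tcp): [69.10548966 -2.13641238  0.25431449]
```

```bash
python3 -m creep '[[-1,30,-1,0,0,0,7],[-1,60,-2.5,0,0,0,14],[-1,69.7,-2.9,0,0,0,21],[-1,69.7,-2.9,10,0,0,21],[-1,69.7,-2.9,25,0,0,21],[-1,69.7,-2.9,35,0,0,21],[-1,69.7,-2.9,38,0,0,21],[-1,69.7,-2.9,38,0,0,21]]'
python3 - <<'E'
from h import *
s=r.sense(); R=np.array(s["ee_rot"]); print(s["moment"],np.degrees(np.arctan2(R[1,0],R[0,0])))
E
python3 -m creep '[[-1,0,0,2,0,0,0],[-1,0,0,4,0,0,0],[-1,0,0,6,0,0,0],[-1,0,0,8,0,0,0],[-1,0,0,10,0,0,0],[-1,0,0,10,0,0,0],[-1,0,0,10,0,0,0]]'
python3 - <<'E'
from h import *
s=r.sense(); R=np.array(s["ee_rot"]); print(s["wrist_force"],s["moment"],np.degrees(np.arctan2(R[1,0],R[0,0])))
E
```

```text
time_s: 6.3
tcp_pos: [0.5686, 0.2648, 0.426]
ee_rot: [[-0.913, -0.407, -0.003], [-0.407, 0.913, -0.002], [0.003, -0.001, -1.0]]
wrist_force: [-0.3, 0.7, -1.4]
gripper_width: 0.164
gripper_force: 30.0
[-0.0219506   0.00539382 -0.02267081] -155.98771886134682
time_s: 6.88
tcp_pos: [0.5685, 0.2651, 0.4176]
ee_rot: [[-0.914, -0.407, -0.0], [-0.407, 0.914, -0.0], [0.0, -0.0, -1.0]]
wrist_force: [0.9, -0.2, -0.8]
gripper_width: 0.158
gripper_force: 30.0
[ 0.85995213 -0.15159448 -0.8239793 ] [-0.00748971 -0.01248017 -0.02934083] -156.01086946888287
```

```bash
python3 -m creep '[[-1,0,0,1,0,0,0],[-1,0,0,2,0,0,0],[-1,0,0,3,0,0,0],[-1,0,0,4,0,0,0],[-1,0,0,5,0,0,0],[-1,0,0,5,0,0,0]]'
python3 -m creep '[[-1,0,0,1,0,0,0],[-1,0,0,2,0,0,0],[-1,0,0,3,0,0,0],[-1,0,0,3,0,0,0]]'
python3 -m creep '[[-1,0,0,1,0,0,0],[-1,0,0,2,0,0,0],[-1,0,0,2,0,0,0]]'
python3 - <<'E'
from h import *
s=r.sense(); R=np.array(s["ee_rot"]); print(s["tcp_pos"],s["wrist_force"],s["moment"],np.degrees(np.arctan2(R[1,0],R[0,0])))
E
```

```text
time_s: 7.38
tcp_pos: [0.5684, 0.2651, 0.4124]
ee_rot: [[-0.914, -0.406, -0.001], [-0.406, 0.914, -0.0], [0.001, -0.0, -1.0]]
wrist_force: [0.1, 0.3, -1.8]
gripper_width: 0.156
gripper_force: 30.0
time_s: 7.72
tcp_pos: [0.5684, 0.265, 0.4094]
ee_rot: [[-0.914, -0.406, -0.0], [-0.406, 0.914, -0.0], [0.001, -0.0, -1.0]]
wrist_force: [-0.5, 0.0, -2.3]
gripper_width: 0.159
gripper_force: 30.0
time_s: 7.97
tcp_pos: [0.5684, 0.2651, 0.4074]
ee_rot: [[-0.914, -0.406, -0.0], [-0.406, 0.914, -0.0], [0.0, -0.0, -1.0]]
wrist_force: [-0.9, 0.1, -2.3]
gripper_width: 0.161
gripper_force: 30.0
[0.56842379 0.26505749 0.4074341 ] [-0.8536629   0.12621128 -2.26288799] [ 0.01242252 -0.00528372  0.02944868] -156.01994291608122
```

The cap is 9.9 mm above the mouth with no force, so the lugs are in the slots. I press on against the spring.

```bash
python3 -m creep '[[-1,0,0,1,0,0,0],[-1,0,0,2,0,0,0],[-1,0,0,3,0,0,0],[-1,0,0,4,0,0,0],[-1,0,0,4,0,0,0]]'
python3 -m creep '[[-1,0,0,1,0,0,0],[-1,0,0,2,0,0,0],[-1,0,0,3,0,0,0],[-1,0,0,3,0,0,0]]'
python3 -m creep '[[-1,0,0,0.5,0,0,0],[-1,0,0,1,0,0,0],[-1,0,0,1,0,0,0]]'
python3 - <<'E'
from h import *
s=r.sense(); R=np.array(s["ee_rot"]); print(s["tcp_pos"],s["wrist_force"],s["moment"],np.degrees(np.arctan2(R[1,0],R[0,0])))
E
```

```text
time_s: 8.38
tcp_pos: [0.5684, 0.2651, 0.4045]
ee_rot: [[-0.914, -0.407, 0.001], [-0.407, 0.914, 0.0], [-0.001, -0.0, -1.0]]
wrist_force: [-0.7, -0.3, 2.7]
gripper_width: 0.158
gripper_force: 30.0
time_s: 8.72
tcp_pos: [0.5685, 0.2651, 0.4012]
ee_rot: [[-0.914, -0.407, 0.001], [-0.407, 0.914, 0.0], [-0.001, -0.0, -1.0]]
wrist_force: [-2.7, 0.5, 5.6]
gripper_width: 0.161
gripper_force: 30.0
time_s: 8.97
tcp_pos: [0.5685, 0.2651, 0.4003]
ee_rot: [[-0.914, -0.407, 0.001], [-0.407, 0.914, 0.0], [-0.001, -0.0, -1.0]]
wrist_force: [-2.7, -0.2, 4.3]
gripper_width: 0.16
gripper_force: 30.0
[0.56854736 0.26508124 0.40027564] [-2.66436467 -0.23650099  4.29626649] [-0.07106685  0.6449101   0.02020415] -156.00730790359546
```

```bash
python3 -m creep '[[-1,0,0,0.5,0,0,0],[-1,0,0,1,0,0,0],[-1,0,0,1.5,0,0,0],[-1,0,0,1.5,0,0,0],[-1,0,0,1.5,0,0,0]]'
python3 -m creep '[[-1,0,0,0,0,0,2],[-1,0,0,0,0,0,4],[-1,0,0,0,0,0,6],[-1,0,0,0,0,0,8],[-1,0,0,0,0,0,8]]'
python3 - <<'E'
from h import *
s=r.sense(); R=np.array(s["ee_rot"]); print(s["tcp_pos"],s["wrist_force"],s["moment"],np.degrees(np.arctan2(R[1,0],R[0,0])))
E
```

```text
time_s: 9.38
tcp_pos: [0.5685, 0.2651, 0.3991]
ee_rot: [[-0.914, -0.407, 0.001], [-0.407, 0.914, 0.0], [-0.001, -0.0, -1.0]]
wrist_force: [-1.6, -0.8, 5.1]
gripper_width: 0.156
gripper_force: 30.0
time_s: 9.8
tcp_pos: [0.5688, 0.2651, 0.3993]
ee_rot: [[-0.962, -0.274, 0.002], [-0.274, 0.962, 0.001], [-0.002, 0.0, -1.0]]
wrist_force: [-0.9, 0.2, 5.6]
gripper_width: 0.158
gripper_force: 30.0
[0.56875127 0.26514752 0.39932201] [-0.93220323  0.17685867  5.55352884] [-0.11560365  0.39889899  0.05048152] -164.06912523464902
```

```bash
python3 -m creep '[[-1,0,0,0.4,0,0,0],[-1,0,0,0.6,0,0,2],[-1,0,0,0.6,0,0,4],[-1,0,0,0.6,0,0,6],[-1,0,0,0.6,0,0,8],[-1,0,0,0.6,0,0,8]]'
python3 - <<'E'
from h import *
s=r.sense(); R=np.array(s["ee_rot"]); print(s["tcp_pos"],s["wrist_force"],s["moment"],np.degrees(np.arctan2(R[1,0],R[0,0])))
E
python3 -m creep '[[-1,0,0,0,0,0,2],[-1,0,0,0,0,0,4],[-1,0,0,0,0,0,6],[-1,0,0,0,0,0,8],[-1,0,0,0,0,0,8]]'
python3 - <<'E'
from h import *
s=r.sense(); R=np.array(s["ee_rot"]); print(s["tcp_pos"],s["wrist_force"],s["moment"],np.degrees(np.arctan2(R[1,0],R[0,0])))
p,d,c=cap("wrist"); cv2.imwrite("pics/w4.png",cv2.resize(p[...,::-1],(640,480)))
E
```

```text
time_s: 10.3
tcp_pos: [0.5689, 0.2652, 0.3989]
ee_rot: [[-0.99, -0.138, 0.003], [-0.138, 0.99, 0.001], [-0.003, 0.001, -1.0]]
wrist_force: [-1.6, 0.2, 7.0]
gripper_width: 0.161
gripper_force: 30.0
[0.56887282 0.26517406 0.39891532] [-1.63154499  0.21073557  7.01131978] [-0.09128302  0.3159194  -0.02327565] -172.06602635613524
time_s: 10.72
tcp_pos: [0.569, 0.2652, 0.399]
ee_rot: [[-1.0, 0.001, 0.003], [0.001, 1.0, 0.001], [-0.003, 0.001, -1.0]]
wrist_force: [-1.1, -0.1, 6.4]
gripper_width: 0.157
gripper_force: 30.0
[0.56896251 0.26522346 0.39896384] [-1.10516582 -0.08233924  6.39872041] [-0.04342774  0.22788242 -0.05728454] 179.93576672222912
```

View pics/w4.png

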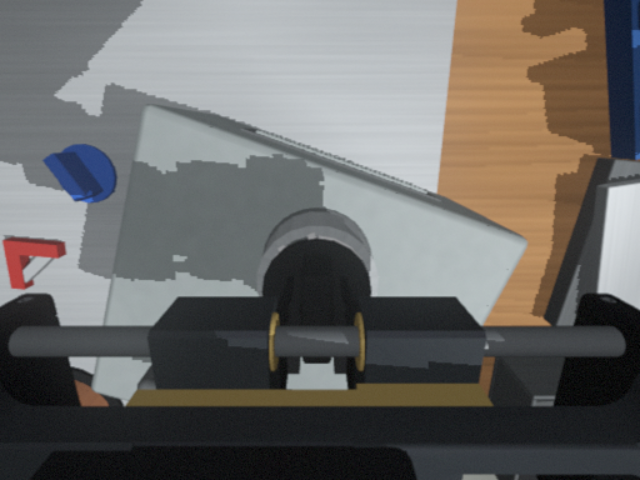

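The disc sits down on the neck at (315,255), and 24° are turned with almost no torque, so the lugs are under the lip. About 19° remain, and I go in smaller steps towards the stop.

```bash
cat > m.py <<'E'
from h import *
s=r.sense(); R=np.array(s["ee_rot"]); print(np.round(s["tcp_pos"],4),np.round(s["wrist_force"],2),np.round(s["moment"],3),np.degrees(np.arctan2(R[1,0],R[0,0]))%360-180)
E
python3 -m creep '[[-1,0,0,0,0,0,2],[-1,0,0,0,0,0,4],[-1,0,0,0,0,0,6],[-1,0,0,0,0,0,8],[-1,0,0,0,0,0,8]]' | grep time; python3 m.py
python3 -m creep '[[-1,0,0,0,0,0,1],[-1,0,0,0,0,0,2],[-1,0,0,0,0,0,3],[-1,0,0,0,0,0,4],[-1,0,0,0,0,0,4]]' | grep time; python3 m.py
python3 -m creep '[[-1,0,0,0,0,0,1],[-1,0,0,0,0,0,2],[-1,0,0,0,0,0,2],[-1,0,0,0,0,0,2]]' | grep time; python3 m.py
```

```text
time_s: 11.18
[0.5689 0.2654 0.3989] [-1.73  0.38  6.14] [ 0.108  0.294 -0.029] -8.058906496242429
time_s: 11.6
[0.5689 0.2654 0.3989] [-1.41  0.72  6.42] [0.1   0.295 0.066] -12.020438699593143
time_s: 11.93
[0.5689 0.2654 0.399 ] [-1.45 -0.23  6.13] [0.109 0.357 0.032] -13.989183527482794
```

```bash
for i in 1 2 3; do python3 -m creep '[[-1,0,0,0,0,0,0.5],[-1,0,0,0,0,0,1],[-1,0,0,0,0,0,1],[-1,0,0,0,0,0,1]]' | grep time; python3 m.py; done
```

```text
time_s: 12.27
[0.5689 0.2654 0.399 ] [-0.61  0.02  6.22] [0.094 0.339 0.039] -14.985145780171678
time_s: 12.6
[0.5689 0.2654 0.399 ] [-0.6  -0.33  7.11] [ 0.093  0.316 -0.003] -15.987639272851084
time_s: 12.93
[0.5689 0.2654 0.399 ] [-0.96 -0.69  5.88] [0.088 0.313 0.019] -16.985808533474483
```

```bash
for i in 1 2; do python3 -m creep '[[-1,0,0,0,0,0,0.5],[-1,0,0,0,0,0,1],[-1,0,0,0,0,0,1]]' | grep time; python3 m.py; done; python3 -m creep '[[-1,0,0,0,0,0,0.5],[-1,0,0,0,0,0,0.5],[-1,0,0,0,0,0,0.5]]' | grep time; python3 m.py
```

```text
time_s: 13.18
[0.5689 0.2654 0.399 ] [-0.23  0.47  6.24] [0.011 0.257 0.055] -18.00168268747703
time_s: 13.43
[0.5689 0.2654 0.399 ] [-1.45  0.57  6.48] [-0.01   0.269  0.046] -18.99649343780746
time_s: 13.68
[0.5689 0.2653 0.399 ] [-0.63  0.22  6.15] [-0.065  0.283  0.106] -19.479288137721966
```

```bash
for i in 1 2; do python3 -m creep '[[-1,0,0,0,0,0,0.5],[-1,0,0,0,0,0,0.5],[-1,0,0,0,0,0,0.5]]' | grep time; python3 m.py; done
```

```text
time_s: 13.93
[0.5689 0.2653 0.399 ] [-1.42 -0.42  6.97] [-0.068  0.292  0.237] -19.93875691678855
time_s: 14.18
[0.5689 0.2653 0.399 ] [-0.67 -0.19  5.9 ] [-0.098  0.239  0.404] -20.40120774651936
```

The stop is felt at -19.4°. I ease off, let the cap rise onto its lugs, and open.

```bash
python3 -m creep '[[-1,0,0,0,0,0,-0.8],[-1,0,0,-0.5,0,0,-0.8],[-1,0,0,-0.8,0,0,-0.8],[-1,0,0,-0.8,0,0,-0.8]]'|grep time; python3 m.py
python3 -m creep '[[0,0,0,0,0,0,0],[0,0,0,0,0,0,0],[0,0,0,0,0,0,0],[0,0,0,0,0,0,0],[0,0,0,0,0,0,0],[0,0,0,0,0,0,0]]'; python3 -m creep '[[0,0,0,-5,0,0,0],[0,0,0,-20,0,0,0],[0,0,0,-45,0,0,0],[0,0,0,-80,0,0,0],[0,0,0,-110,0,0,0],[0,0,0,-120,0,0,0],[0,0,0,-120,0,0,0],[0,0,0,-120,0,0,0]]'
python3 - <<'E'
from h import *
p,d,c=cap("wrist"); X=xyz(c,d); P=X.reshape(-1,3); cv2.imwrite("pics/w5.png",cv2.resize(p[...,::-1],(640,480)))
b=np.hypot(P[:,0]-.568,P[:,1]-.2654)<.05
m=b&(P[:,2]>.236)&(P[:,2]<.252); print("bar",m.sum(),np.median(P[m],0),cv2.minAreaRect((P[m][:,:2]*1000).astype(np.float32)))
m=b&(P[:,2]>.209)&(P[:,2]<.220); print("disc",m.sum(),np.median(P[m],0),cv2.minEnclosingCircle((P[m][:,:2]*1000).astype(np.float32)))
q=P[m]; A=np.c_[q[:,:2]-q[:,:2].mean(0),np.ones(len(q))]; print(np.linalg.lstsq(A,q[:,2],rcond=None)[0])
E
python3 m.py
```

```text
time_s: 14.52
[0.569  0.2653 0.3991] [0.54 1.06 3.57] [ 0.118 -0.357  0.157] -19.696783685791416
time_s: 15.02
tcp_pos: [0.5684, 0.2651, 0.398]
ee_rot: [[-0.941, 0.337, -0.001], [0.337, 0.941, -0.0], [0.001, -0.001, -1.0]]
wrist_force: [-0.2, -0.4, 1.0]
gripper_width: 0.473
gripper_force: 0.0
time_s: 15.68
tcp_pos: [0.5682, 0.265, 0.5184]
ee_rot: [[-0.941, 0.337, -0.0], [0.337, 0.941, 0.001], [0.0, 0.001, -1.0]]
wrist_force: [-0.0, -0.2, -0.9]
gripper_width: 0.503
gripper_force: 0.0
bar 643 [0.56739513 0.26608513 0.24366158] ((569.1107177734375, 265.49957275390625), (13.907428741455078, 45.03191375732422), 70.6728286743164)
disc 1594 [0.56679669 0.26910237 0.21381879] ((569.6603393554688, 265.38330078125), 29.966270446777344)
[-3.57136321e-05 -1.76022219e-03  2.13820840e-01]
[0.5682 0.2651 0.517 ] [ 0.43  0.29 -0.56] [-0.082 -0.034  0.015] -19.72498693353802
```

View pics/w5.png

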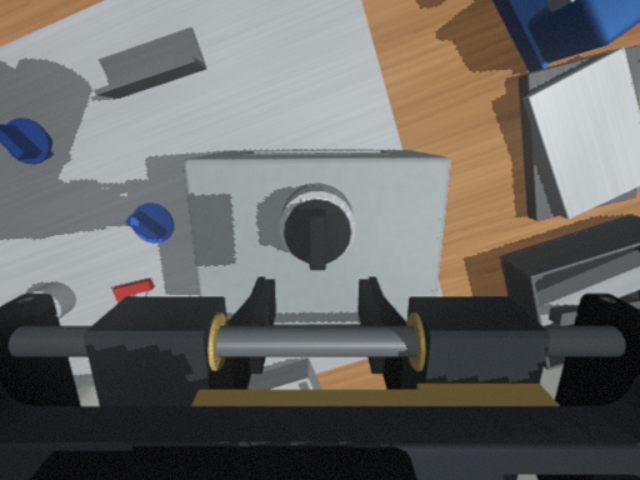

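The cap sits in the neck at (318,230), with its origin 2.8 mm above the lip, level, and the bar at -19.3° along the neck's x. The gripper is clear, so I hand in.

```bash
python3 -c "
from station import r
print(r.finish_job())"
```

```text
the job is handed in; nothing more can be done
None
```

The cap is locked in the tank neck and released: turned to the stop, level, about 2.8 mm above the lip by wrist camera. I handed the job in at about 16 s; no verdict came back.

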